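Rebuild the driftwood cairn by the door

TASK

Rebuild the little cairn on the hall bench: take the driftwood wedge off the slanted rack and lay it centrally on the sloping basalt stone, turned so that the two slopes cancel and its top is level, then stand the driftwood knot on its flat sole in the middle of the wedge's top, its tail hanging free. Set both pieces down without dropping them, leave the stone where it is and the other things on the bench undisturbed, and let go so that the stack stands by itself.

Things in the scene. Friction and masses are not known exactly. Their poses are not given: they have to be found in the camera images.
- stone: Loose grey basalt foot stone of the cairn, about 1.4 kg, 120 (x) x 80 (y) mm, standing on the bench. Origin: centre of its underside. Its flat top slopes 12 degrees down towards its +x end: about 60 mm high at the -x end, 48 mm in the middle, 36 mm at the +x end.
- stone_top (a point): Centre of the stone's sloping top face, 48 mm above the bench. Axes as the stone's (x level, to the low end; z straight up, not square to the slope). With the wedge's x along this x (thick end over the low end) the wedge's top is level and its middle is 20 mm above this point.
- wedge_mid (a point): Pale loose driftwood wedge, 110 (x) x 50 (y) mm, 0.13 kg, grip across y. Point: its middle, 20 mm (along z) from top and underside. z is square to its flat top; the underside slopes 12 deg to it: 28 mm thick at the -x end, 52 at +x; underside normal (-0.208,0,-0.978). Starts with its underside on the ramp, thick end uphill, the underside 30 deg and the top 42 deg from level.
- knot_mid (a point): Brown loose driftwood knot, 0.12 kg: a thick block 64 (x) x 46 (y) x 48 (z) mm with a flat sole, and a tail 30 mm wide, 18 mm thick, reaching to 110 mm from the block's centre towards -x, at least 14 mm above the sole. Point: centre of the block, 24 mm above the sole; grip across y. z is up; it starts on its sole. It balances about 16 mm from this point towards the tail.
- rack: Slanted wooden drying rack, fixed to the bench, foot 150 x 60 mm. Origin: centre of its underside. Its ramp is 40 mm wide (narrower than the wedge, so fingers pass down either side), 130 mm long, 12 mm thick, rises 30 deg towards +x, upper face 48 mm above the bench at mid length; a lip 16 mm high at the low (-x) end stops the wedge.
- flashlight: Silver aluminium flashlight with toggle switch, 145 mm long along its x, 40 mm high, lying on the bench. Origin under its middle. Leave alone.
- doorknob: Spare greenish glass doorknob standing on its rose, 60 mm across, 68 mm high. Origin: centre of its underside. Leave alone.
- bike_light: Blue plastic bike light, 70 x 36 x 40 mm. Origin: centre of its underside. Leave alone.
- oak_box: Small oak box with a closed swing door on its -x face, 110 (x) x 150 (y) x 130 mm high. Origin: centre of its underside. Leave alone.

How it is judged:
By the outcome, as a careful person would: the job done as asked, in the order asked, and still so for the second after the job is handed in, with the robot touching nothing.
It also fails if it takes over 69 s, if anything falls off the work surface, if the arm or the gripper's body presses on something with over 40 N, if the wrist force passes 120 N, or if a joint passes its speed limit or range.

ROBOT

A 7-joint arm with a two-finger parallel gripper is mounted at the origin on the work surface. World frame = base frame: x ahead of the robot, y to its left, z up, the work surface at z = 0. Lengths are in m, angles in rad, forces in N, time in s.
With the tool pointing down it reaches from about 0.425 to 0.95 m from the base axis. Payload 4.7 kg.
Tool frame: the origin (TCP) lies at the very end of the fingers, on their centre line; the grasp point (between the pads) lies 19 mm behind it (bot.hold_point_z is the distance from the TCP to the grasp point, in m); z points along the fingers, y is the line along which they close (so a half turn about z gives the same grasp; the last joint's range is limited). The gripper opens to 87 mm and grips with 3 to 60 N. Pads are 19 mm wide; open, the fingers measure 117 mm over their backs; the gripper's body (75 mm by 190 mm) begins 51 mm behind the grasp point.
Start: joints at [-1.161, 0.469, -0.049, 1.532, 0.024, 1.141, -0.082], TCP at [0.287, 0.611, 0.223] pointing down, gripper open.
Joint ranges: [-2.59, 2.59], [-0.33, 1.99], [-1.39, 1.29], [0.1, 2.45], [-1.04, 4.18], [0.21, 1.99], [-2.66, 2.66]. Speed limits (rad/s): [2.57, 2.57, 3.14, 3.14, 3.14, 3.14, 3.14].

INTERFACE

Orientations are given as a unit quaternion [x, y, z, w].
In Python, from rig import bot gives the robot as it stands.
- The arm moves only by the shell command python3 -m handwheel 'ROWS' [FORCE]. ROWS is JSON, a list of rows, each an object with "translation": the shift along the world's x, y, z in mm, a list of three; "angular": the turn, a rotation vector about the world's x, y, z in rad, a list of three; "fingers": the finger opening in mm, from 0 to 87. A call has 1 to 10 rows; each row is the pose to reach, as a shift and turn from the pose commanded when the call began; what a row does not reach only later rows make up. A row lasts 1/12 s, in which the tool goes at most 41.7 mm and 7.16 degrees, less where a joint would pass 70% of its speed; a pose out of reach is approached as far as the arm can. A call with a gripper value outside its range is refused whole. The fingers move at their own pace and stop on an object; FORCE is the grip in N (left out, the last holds). Time passes only in rows, so rows that repeat a pose let the fingers close. It gives the time, the measured TCP pose, the force, the opening and the grip force at its end, in the units of the state.
- bot.observe(): the state, without advancing time (a new reading comes with each control period).
- bot.get_image(name): name is "scene" or "top" or "wrist"; returns the picture (384x512x3 uint8, red, green, blue); there is no depth.
- bot.calibration(name): a dict with "intrinsics" (3x3 intrinsics, pixels), "position" and "attitude" of the camera in the world; the wrist camera has in their place "tool_from_camera" (4x4, takes a point from camera to tool coordinates, whose origin is the TCP and whose axes are the flange's). Camera axes: x right, y down, z forward; pixel columns grow to the right and rows downward; lengths in m; the calibration is good to about 2 mm. A picture is of the moment at which its call begins: read the wrist's pose just before it. calibration takes no time and is no camera call.
- bot.finish_job(): hands the job in; it is judged then, once.
The state is a dict: "time": time; "joint_pos": joint angles; "joint_vel": joint speeds; "tau": joint torques, N m; "tcp_pos": TCP position; "tcp_rot": TCP orientation; "ft_force": force on the tool from outside, world axes, zero at the start; "ft_torque": the same for the moment, N m; "opening": finger opening in m; "grip_force": force on a finger pad.
Only numpy, scipy, OpenCV 4.12 (cv2) and the standard library are available. Lean on these libraries where they do the work, as an engineer would, in place of code of your own. Each camera call takes 0.05 s, during which the arm holds its last target. There are 200 camera calls.

## Working session

There is one attempt and no reset: what is moved stays moved. The work goes in short steps, Python scripts to look and compute and a shell command to move; the robot and the scene stay as the last step left them, time stands still between calls to the robot, and variables do not carry over. Pictures are saved under pics/ and viewed, at most 10 in all, crops included, and the job is handed in when it is done.

```bash
mkdir -p pics; ls; python3 - <<'E'
from rig import bot
import cv2
for n in("scene","top"):
    im=bot.get_image(n); cv2.imwrite(f"pics/{n}0.png",im[:,:,::-1])
    c=bot.calibration(n); print(n,c)
print(bot.calibration("wrist"))
print(bot.observe())
E
```

```text
pics
scene {'intrinsics': array([[407.37640875,   0.        , 259.55587255],
       [  0.        , 407.37640875, 193.85431207],
       [  0.        ,   0.        ,   1.        ]]), 'position': array([0.95436288, 0.4610493 , 0.63515331]), 'attitude': array([ 0.31297858,  0.8655239 , -0.36405981, -0.14273484])}
top {'intrinsics': array([[412.59228866,   0.        , 260.37612088],
       [  0.        , 412.59228866, 193.81800179],
       [  0.        ,   0.        ,   1.        ]]), 'position': array([ 0.39633806, -0.00642938,  1.10333201]), 'attitude': array([ 0.71113632, -0.69672135,  0.06776727, -0.06536123])}
{'intrinsics': array([[329.75250222,   0.        , 254.67388789],
       [  0.        , 329.75250222, 194.37269335],
       [  0.        ,   0.        ,   1.        ]]), 'tool_from_camera': array([[-4.18865807e-04, -9.65780515e-01, -2.59360410e-01,
         7.12434215e-02],
       [ 9.99999911e-01, -4.18504131e-04, -5.66109311e-05,
         6.66757185e-04],
       [-5.38696686e-05, -2.59360410e-01,  9.65780604e-01,
        -1.62338038e-01],
       [ 0.00000000e+00,  0.00000000e+00,  0.00000000e+00,
         1.00000000e+00]])}
{'time': 0.1, 'joint_pos': array([-1.16091764,  0.46934888, -0.04857369,  1.5335777 ,  0.02409599,
        1.14100933, -0.08230728]), 'joint_vel': array([ 0.00151389, -0.00278076, -0.00046223, -0.00395966, -0.00128578,
        0.00188389,  0.00011738]), 'tau': array([ 1.42108170e-04, -5.09167027e+01, -8.13172362e-02, -2.36828649e+01,
       -6.13960577e-02,  3.44293693e-02,  6.37720404e-05]), 'tcp_pos': array([0.28653067, 0.61056558, 0.22161097]), 'tcp_rot': array([ 2.17632993e-01,  9.76030280e-01, -8.64648463e-04, -1.58017964e-04]), 'ft_force': array([ 0.19643967, -0.70469829,  0.01607352]), 'ft_torque': array([-0.04297303,  0.0074378 ,  0.03998973]), 'grip_force': 0.0, 'opening': 0.08719311072586801}
```

View pics/scene0.png

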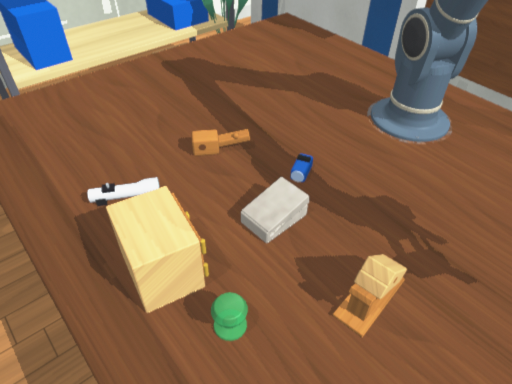

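View pics/top0.png

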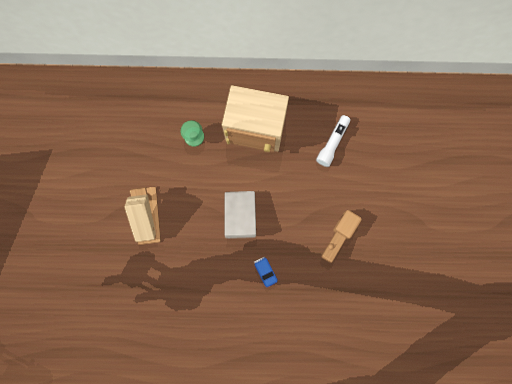

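```bash
cat > h.py <<'E'
import numpy as np, cv2
from rig import bot
from scipy.spatial.transform import Rotation as R
def cam(n,st=None):
    c=bot.calibration(n); K=c["intrinsics"]
    if n!="wrist": return K,R.from_quat(c["attitude"]).as_matrix(),c["position"]
    T=c["tool_from_camera"]; Rt=R.from_quat(st["tcp_rot"]).as_matrix()
    return K,Rt@T[:3,:3],Rt@T[:3,3]+st["tcp_pos"]
def plane(C,uv,z):
    K,Rm,p=C; uv=np.atleast_2d(uv).astype(float)
    d=(Rm@np.linalg.inv(K)@np.c_[uv,np.ones(len(uv))].T).T
    return p+d*((z-p[2])/d[:,2])[:,None]
def proj(C,X):
    K,Rm,p=C; q=(K@Rm.T@(np.atleast_2d(X)-p).T).T; return q[:,:2]/q[:,2:]
def tri(obs):
    A=np.zeros((3,3));b=np.zeros(3)
    for C,uv in obs:
        K,Rm,p=C; d=Rm@np.linalg.inv(K)@np.r_[uv,1]; d/=np.linalg.norm(d)
        M=np.eye(3)-np.outer(d,d); A+=M; b+=M@p
    X=np.linalg.solve(A,b); return X,[np.round(proj(C,X)[0]-uv,1) for C,uv in obs]
E
python3 - <<'E'
from h import *
t=cv2.imread("pics/top0.png"); s=cv2.imread("pics/scene0.png")
f=lambda im,x,y,w=100,h=75:cv2.resize(im[y:y+h,x:x+w],(400,300),interpolation=cv2.INTER_CUBIC)
m=np.vstack([np.hstack([f(t,100,180),f(t,200,180)]),np.hstack([f(s,320,250),f(s,225,170)])])
cv2.imwrite("pics/m1.png",m)
C=cam("top")
for n,uv,z in [("wedge",(142,220),.07),("stone",(240,215),.05),("knot",(348,224),.048),("tail",(328,258),.03)]:
    print(n,plane(C,uv,z).round(3))
E
```

```text
wedge [[0.52  0.288 0.07 ]]
stone [[0.541 0.043 0.05 ]]
knot [[ 0.523 -0.235  0.048]]
tail [[ 0.437 -0.185  0.03 ]]
```

View pics/m1.png

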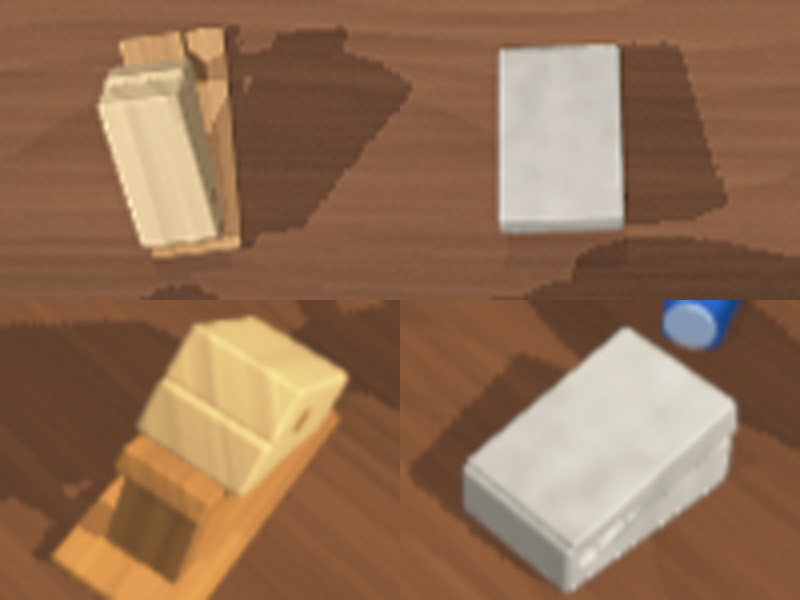

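```bash
python3 - <<'E'
from h import *
T=cam("top");S=cam("scene")
for n,a,b in [("+x+y",(225,192),(267.5,231)),("-x+y",(225.3,236),(309,195.5)),("-x-y",(255.3,235),(281.8,177)),("+x-y",(254,191),(241,212.5))]:
    print(n,*tri([(T,np.array(a)),(S,np.array(b))]))
for n,uv,z in [("th+y",(125.5,206.3),.118),("th-y",(145.5,203),.118),("tn-y",(154.5,239.5),.045),("tn+y",(135.8,241.5),.045)]: print(n,plane(T,uv,z).round(3))
print(R.from_quat(bot.observe()["tcp_rot"]).as_matrix().round(2))
E
```

```text
+x+y [0.60193444 0.08519952 0.0398983 ] [array([-0.1,  0.1]), array([-0.2, -0. ])]
-x+y [0.4850874  0.0787792  0.05865406] [array([-0.1,  0.1]), array([-0.2, -0. ])]
-x-y [0.48956709 0.0025502  0.05877299] [array([ 0.1, -0.1]), array([0.1, 0. ])]
+x-y [0.60734227 0.00941506 0.03321514] [array([-0.2,  0.2]), array([-0.3, -0.1])]
th+y [[0.547 0.317 0.118]]
th-y [[0.556 0.269 0.118]]
tn-y [[0.474 0.26  0.045]]
tn+y [[0.468 0.307 0.045]]
[[-0.91  0.42 -0.  ]
 [ 0.42  0.91 -0.  ]
 [-0.   -0.   -1.  ]]
```

```bash
cat >> h.py <<'E'
def toolrot(yaw,tilt):  # tool pointing down with y across object yaw(deg), tilted outward by tilt
    Rm=R.from_matrix(np.array([[-1,0,0],[0,1,0],[0,0,-1.]]))
    return R.from_euler('z',yaw,degrees=True)*R.from_euler('y',-tilt,degrees=True)*Rm
def goto(p,yaw,tilt):
    st=bot.observe(); d=toolrot(yaw,tilt)*R.from_quat(st["tcp_rot"]).inv()
    print("dmm",((np.array(p)-st["tcp_pos"])*1e3).round(1),"rv",d.as_rotvec().round(3),"deg",np.degrees(d.magnitude()).round(1))
E
python3 - <<'E'
from h import *
goto([.444,.279,.155],8,42)
E
```

```text
dmm [ 157.5 -331.6  -66.6] rv [-0.109 -0.735  0.553] deg 53.1
```

```bash
r='{"translation":[157,-332,-67],"angular":[-0.109,-0.735,0.553],"fingers":87}'; python3 -m handwheel '[{"translation":[40,-83,0],"angular":[-0.02,-0.15,0.12],"fingers":87},{"translation":[157,-332,-67],"angular":[-0.109,-0.735,0.553],"fingers":87},{"translation":[157,-332,-67],"angular":[-0.109,-0.735,0.553],"fingers":87},{"translation":[157,-332,-67],"angular":[-0.109,-0.735,0.553],"fingers":87},{"translation":[157,-332,-67],"angular":[-0.109,-0.735,0.553],"fingers":87},{"translation":[157,-332,-67],"angular":[-0.109,-0.735,0.553],"fingers":87},{"translation":[157,-332,-67],"angular":[-0.109,-0.735,0.553],"fingers":87},{"translation":[157,-332,-67],"angular":[-0.109,-0.735,0.553],"fingers":87},{"translation":[157,-332,-67],"angular":[-0.109,-0.735,0.553],"fingers":87},{"translation":[157,-332,-67],"angular":[-0.109,-0.735,0.553],"fingers":87}]'
python3 - <<'E'
from h import *
goto([.444,.279,.155],8,42)
E
```

```text
time: 0.93
tcp_pos: [0.4418, 0.2805, 0.155]
tcp_rot: [-0.069, 0.931, 0.027, 0.357]
ft_force: [2.4, 0.0, -0.1]
opening: 0.0871
grip_force: 0.0
dmm [ 2.2 -1.5 -0. ] rv [-0.001 -0.001 -0.008] deg 0.5
```

```bash
python3 -m handwheel '[{"translation":[0,0,0],"angular":[0,0,0],"fingers":87},{"translation":[0,0,0],"angular":[0,0,0],"fingers":87},{"translation":[0,0,0],"angular":[0,0,0],"fingers":87}]'
python3 - <<'E'
from h import *
import pickle
st=bot.observe(); im=bot.get_image("wrist"); cv2.imwrite("pics/w1.png",im[:,:,::-1]); pickle.dump(st,open("w1.pkl","wb"))
E
```

```text
time: 1.18
tcp_pos: [0.4433, 0.2807, 0.156]
tcp_rot: [-0.066, 0.931, 0.026, 0.357]
ft_force: [-0.7, 0.5, 0.8]
opening: 0.087
grip_force: 0.0
```

View pics/w1.png

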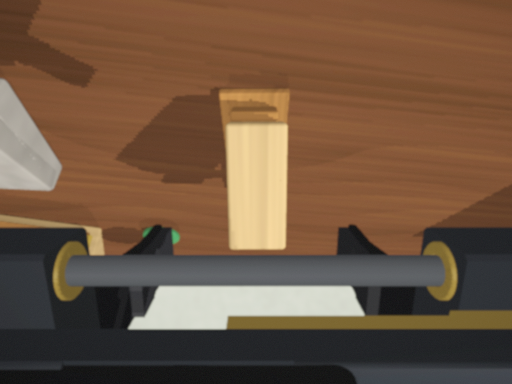

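```bash
python3 - <<'E'
from h import *
import pickle
st=pickle.load(open("w1.pkl","rb")); im=cv2.imread("pics/w1.png")
hsv=cv2.cvtColor(im,cv2.COLOR_BGR2HSV); print(hsv[180,257],hsv[105,257],hsv[60,300])
m=((hsv[...,2]>190)&(hsv[...,1]<150)&(hsv[...,1]>50)).astype(np.uint8)
m[:,:200]=0;m[:,310:]=0;m[252:]=0
n,l,s,c=cv2.connectedComponentsWithStats(m); k=1+s[1:,4].argmax(); print(s[k])
cnt=max(cv2.findContours((l==k).astype(np.uint8),0,2)[0],key=cv2.contourArea)
q=cv2.approxPolyDP(cv2.convexHull(cnt),6,True)[:,0]; print(q.tolist())
q=np.array([(227,123.5),(287.5,122.5),(286,249),(230,249)]) if len(q)!=4 else q
c=bot.calibration("wrist");T=c["tool_from_camera"];C=(c["intrinsics"],T[:3,:3],T[:3,3])
for d in (.085,.095,.105):
    P=plane(C,q,d); print(d,[np.linalg.norm(P[i]-P[i-1]).round(4) for i in range(4)],P.mean(0).round(4))
    W=R.from_quat(st["tcp_rot"]).apply(P)+st["tcp_pos"]; print(W.round(4).tolist(), W.mean(0).round(4))
    print(proj(cam("top"),W).round(1).tolist())
E
```

```text
[ 20  93 234] [ 16 154 149] [ 12 151 123]
[ 226  124   62  126 7324]
[[286, 124], [285, 246], [231, 248], [226, 127]]
0.085 [np.float64(0.0442), np.float64(0.0969), np.float64(0.0439), np.float64(0.0965)] [0.0083 0.0026 0.085 ]
[[0.4538, 0.3065, 0.0543], [0.5249, 0.318, 0.1191], [0.5324, 0.2748, 0.1202], [0.4616, 0.263, 0.0557]] [0.4932 0.2906 0.0873]
[[134.6, 246.8], [124.1, 215.3], [142.2, 212.5], [151.9, 244.0]]
0.095 [np.float64(0.046), np.float64(0.1008), np.float64(0.0456), np.float64(0.1004)] [0.0058 0.0027 0.095 ]
[[0.4607, 0.3084, 0.0472], [0.5346, 0.3204, 0.1147], [0.5424, 0.2755, 0.1158], [0.4688, 0.2632, 0.0486]] [0.5016 0.2919 0.0816]
[[134.9, 244.3], [124.0, 211.5], [142.8, 208.6], [152.7, 241.4]]
0.105 [np.float64(0.0478), np.float64(0.1047), np.float64(0.0474), np.float64(0.1043)] [0.0033 0.0027 0.105 ]
[[0.4676, 0.3103, 0.0401], [0.5444, 0.3228, 0.1102], [0.5525, 0.2761, 0.1114], [0.476, 0.2634, 0.0416]] [0.5101 0.2932 0.0758]
[[135.1, 241.7], [124.0, 207.8], [143.3, 204.8], [153.6, 238.8]]
```

```bash
python3 - <<'E'
from h import *
n=toolrot(9.5,42).apply([0,0,-1]); t=np.array([.510,.293,.077]); print(n)
goto(t+30*n/1e3,9.5,42); goto(t-33*n/1e3,9.5,42)
E
```

```text
[-0.65995388 -0.1104384   0.74314483]
dmm [ 46.8   8.  -57. ] rv [-0.003  0.     0.024] deg 1.4
dmm [  88.4   15.  -103.8] rv [-0.003  0.     0.024] deg 1.4
```

```bash
python3 -m handwheel '[{"translation":[16,3,-19],"angular":[0,0,0.024],"fingers":87},{"translation":[31,5,-38],"angular":[-0.003,0,0.024],"fingers":87},{"translation":[47,8,-57],"angular":[-0.003,0,0.024],"fingers":87},{"translation":[57,10,-69],"angular":[-0.003,0,0.024],"fingers":87},{"translation":[67,12,-80],"angular":[-0.003,0,0.024],"fingers":87},{"translation":[77,13,-91],"angular":[-0.003,0,0.024],"fingers":87},{"translation":[84,14,-99],"angular":[-0.003,0,0.024],"fingers":87},{"translation":[88,15,-104],"angular":[-0.003,0,0.024],"fingers":87},{"translation":[88,15,-104],"angular":[-0.003,0,0.024],"fingers":87},{"translation":[88,15,-104],"angular":[-0.003,0,0.024],"fingers":87}]'
python3 - <<'E'
from h import *
n=toolrot(9.5,42).apply([0,0,-1]); t=np.array([.510,.293,.077])
goto(t-33*n/1e3,9.5,42)
im=bot.get_image("wrist"); cv2.imwrite("pics/w2.png",im[:,:,::-1])
E
```

```text
time: 2.07
tcp_pos: [0.5311, 0.2962, 0.0518]
tcp_rot: [-0.078, 0.93, 0.029, 0.357]
ft_force: [0.7, 0.6, 0.0]
opening: 0.0868
grip_force: 0.0
dmm [0.7 0.4 0.7] rv [ 0.001 -0.    -0.   ] deg 0.1
```

View pics/w2.png

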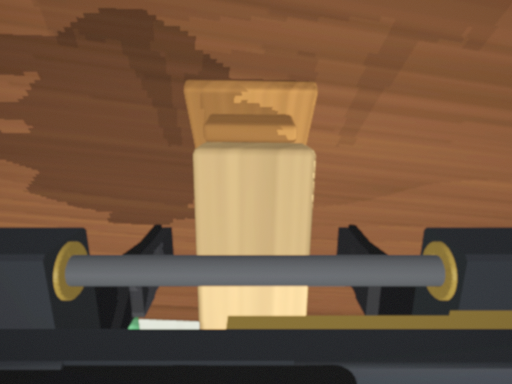

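```bash
python3 - <<'E'
from h import *
c=bot.calibration("wrist");T=c["tool_from_camera"];C=(c["intrinsics"],T[:3,:3],T[:3,3])
for z in(-.028,-.033,-.038): print(z,plane(C,[(194,152),(314.5,152),(254,147)],z).round(4).tolist())
E
```

```text
-0.028 [[0.0524, -0.0239, -0.028], [0.0524, 0.0253, -0.028], [0.0544, 0.0006, -0.028]]
-0.033 [[0.0531, -0.023, -0.033], [0.0531, 0.0244, -0.033], [0.055, 0.0006, -0.033]]
-0.038 [[0.0538, -0.022, -0.038], [0.0537, 0.0235, -0.038], [0.0556, 0.0006, -0.038]]
```

```bash
python3 -m handwheel '[{"translation":[0,0,0],"angular":[0,0,0],"fingers":50},{"translation":[0,0,0],"angular":[0,0,0],"fingers":45},{"translation":[0,0,0],"angular":[0,0,0],"fingers":40},{"translation":[0,0,0],"angular":[0,0,0],"fingers":40},{"translation":[0,0,0],"angular":[0,0,0],"fingers":40},{"translation":[0,0,0],"angular":[0,0,0],"fingers":40},{"translation":[0,0,0],"angular":[0,0,0],"fingers":40},{"translation":[0,0,0],"angular":[0,0,0],"fingers":40}]' 25
```

```text
time: 2.78
tcp_pos: [0.5312, 0.2953, 0.052]
tcp_rot: [-0.077, 0.93, 0.029, 0.357]
ft_force: [-1.1, -0.0, 1.7]
opening: 0.0496
grip_force: 24.9
```

```bash
python3 -m handwheel '[{"translation":[-5,-1,6],"angular":[0,0,0],"fingers":40},{"translation":[-15,-3,18],"angular":[0,0,0],"fingers":40},{"translation":[-30,-5,36],"angular":[0,0,0],"fingers":40},{"translation":[-46,-8,56],"angular":[0,0,0],"fingers":40},{"translation":[-50,-9,75],"angular":[0,0,0],"fingers":40},{"translation":[-50,-9,95],"angular":[0,0,0],"fingers":40},{"translation":[-50,-9,95],"angular":[0,0,0],"fingers":40}]'
python3 - <<'E'
from h import *
T=cam("top"); im=cv2.imread("pics/top0.png"); hsv=cv2.cvtColor(im,cv2.COLOR_BGR2HSV)
m=((hsv[...,1]<60)&(hsv[...,2]>110)).astype(np.uint8)
n,l,s,c=cv2.connectedComponentsWithStats(m); k=l[215,240]; print(s[k],c[k])
q=cv2.boxPoints(cv2.minAreaRect(max(cv2.findContours((l==k).astype(np.uint8),0,2)[0],key=cv2.contourArea))); print(q.tolist(), plane(T,q,.048).round(4).tolist(), plane(T,c[k],.048))
goto([.546,.044,.150],3.3,0)
E
```

```text
time: 3.37
tcp_pos: [0.4816, 0.2872, 0.1502]
tcp_rot: [-0.076, 0.93, 0.031, 0.359]
ft_force: [1.0, 1.2, -1.6]
opening: 0.0498
grip_force: 24.9
[ 225  191   31   47 1415] [239.79929329 214.33922261]
[[225.0, 191.0], [255.0, 191.0], [255.0, 237.0], [225.0, 237.0]] [[0.6033, 0.0843, 0.048], [0.6049, 0.0062, 0.048], [0.4853, 0.0035, 0.048], [0.4837, 0.08, 0.048]] [[0.54276437 0.04396981 0.048     ]]
dmm [ 6.440e+01 -2.432e+02 -2.000e-01] rv [-0.085  0.732 -0.101] deg 42.6
```

```bash
python3 -m handwheel '[{"translation":[8,-30,0],"angular":[-0.01,0.09,-0.01],"fingers":40},{"translation":[16,-60,0],"angular":[-0.02,0.18,-0.025],"fingers":40},{"translation":[24,-90,0],"angular":[-0.03,0.27,-0.037],"fingers":40},{"translation":[32,-121,0],"angular":[-0.042,0.366,-0.05],"fingers":40},{"translation":[40,-151,0],"angular":[-0.053,0.457,-0.063],"fingers":40},{"translation":[48,-181,0],"angular":[-0.063,0.549,-0.076],"fingers":40},{"translation":[56,-212,0],"angular":[-0.074,0.64,-0.088],"fingers":40},{"translation":[64,-243,0],"angular":[-0.085,0.732,-0.101],"fingers":40},{"translation":[64,-243,-30],"angular":[-0.085,0.732,-0.101],"fingers":40},{"translation":[64,-243,-50],"angular":[-0.085,0.732,-0.101],"fingers":40}]'
python3 -m handwheel '[{"translation":[0,0,0],"angular":[0,0,0],"fingers":40},{"translation":[0,0,0],"angular":[0,0,0],"fingers":40},{"translation":[0,0,0],"angular":[0,0,0],"fingers":40},{"translation":[0,0,0],"angular":[0,0,0],"fingers":40}]'
python3 - <<'E'
from h import *
goto([.546,.044,.100],3.3,0)
s=bot.get_image("scene")[:,:,::-1];t=bot.get_image("top")[:,:,::-1]
cv2.imwrite("pics/s3.png",s);cv2.imwrite("pics/t3.png",t)
f=lambda im,x,y,w=80,h=120:cv2.resize(im[y:y+h,x:x+w],(400,600),interpolation=cv2.INTER_CUBIC)
cv2.imwrite("pics/m3.png",np.hstack([f(s,235,125),f(t,200,150)]))
E
```

```text
time: 4.2
tcp_pos: [0.5268, 0.1152, 0.1271]
tcp_rot: [-0.042, 0.99, -0.02, 0.137]
ft_force: [0.5, 0.5, -1.9]
opening: 0.0497
grip_force: 24.9
time: 4.53
tcp_pos: [0.5265, 0.1157, 0.1265]
tcp_rot: [-0.042, 0.989, -0.021, 0.138]
ft_force: [0.5, -0.1, -1.3]
opening: 0.0498
grip_force: 24.9
dmm [ 19.5 -71.7 -26.5] rv [ 0.034  0.277 -0.027] deg 16.1
```

View pics/m3.png

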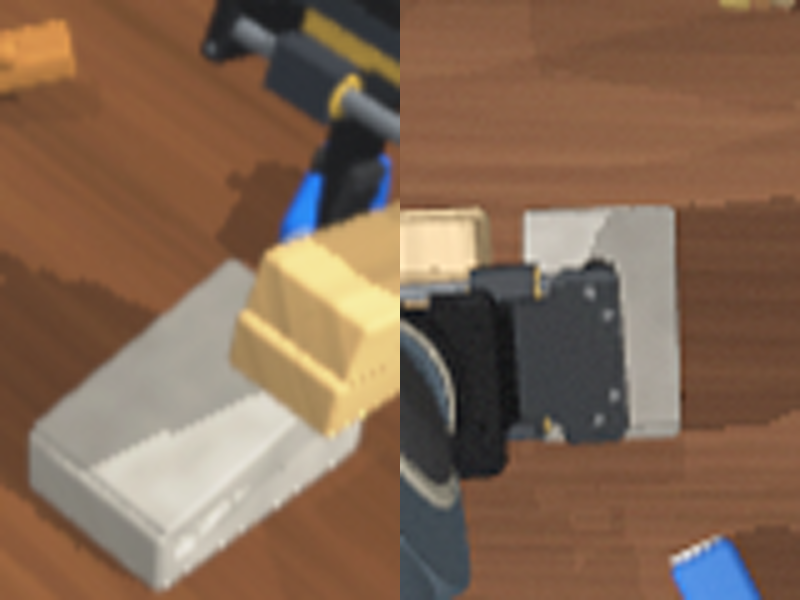

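```bash
python3 -m handwheel '[{"translation":[5,-20,0],"angular":[0.01,0.08,-0.01],"fingers":40},{"translation":[10,-40,0],"angular":[0.02,0.16,-0.015],"fingers":40},{"translation":[15,-60,0],"angular":[0.03,0.23,-0.022],"fingers":40},{"translation":[19.5,-71.7,0],"angular":[0.034,0.277,-0.027],"fingers":40},{"translation":[19.5,-71.7,-10],"angular":[0.034,0.277,-0.027],"fingers":40},{"translation":[19.5,-71.7,-26.5],"angular":[0.034,0.277,-0.027],"fingers":40},{"translation":[19.5,-71.7,-26.5],"angular":[0.034,0.277,-0.027],"fingers":40},{"translation":[19.5,-71.7,-26.5],"angular":[0.034,0.277,-0.027],"fingers":40},{"translation":[19.5,-71.7,-26.5],"angular":[0.034,0.277,-0.027],"fingers":40},{"translation":[19.5,-71.7,-26.5],"angular":[0.034,0.277,-0.027],"fingers":40}]'
python3 - <<'E'
from h import *
goto([.546,.044,.100],3.3,0)
s=bot.get_image("scene")[:,:,::-1];t=bot.get_image("top")[:,:,::-1];w=bot.get_image("wrist")[:,:,::-1]
f=lambda im,x,y,w=80,h=120:cv2.resize(im[y:y+h,x:x+w],(400,600),interpolation=cv2.INTER_CUBIC)
cv2.imwrite("pics/m4.png",np.hstack([f(s,235,125),cv2.resize(w,(400,300)).repeat(2,0)]))
cv2.imwrite("pics/w4.png",w);cv2.imwrite("pics/s4.png",s)
E
```

```text
time: 5.47
tcp_pos: [0.5474, 0.0441, 0.1015]
tcp_rot: [-0.029, 1.0, -0.0, 0.002]
ft_force: [-0.1, 0.1, -1.3]
opening: 0.0498
grip_force: 24.9
dmm [-1.4 -0.1 -1.5] rv [0.    0.003 0.001] deg 0.2
```

View pics/m4.png

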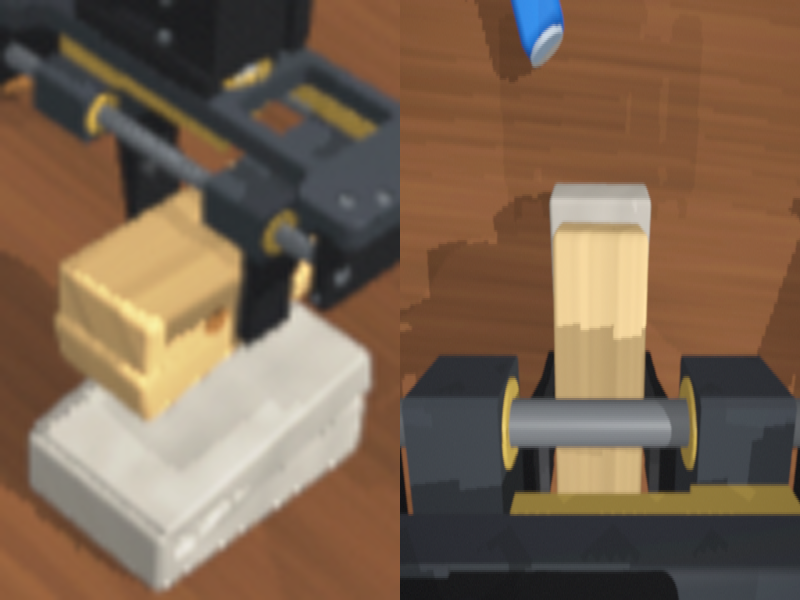

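```bash
python3 - <<'E'
from h import *
st=bot.observe();C=cam("wrist",st); w=cv2.imread("pics/w4.png")
g=cv2.cvtColor(w,cv2.COLOR_BGR2HSV)
for r in (122,126,132): 
    x=np.where((g[r,:,1]<70)&(g[r,:,2]>90))[0]; x=x[(x>150)&(x<360)]; print(r,x.min(),x.max(), plane(C,[(x.min(),r),(x.max()+1,r)],.059).round(4).tolist())
x=g[100:150,257,1]; print(x.tolist())
e=plane(C,[(205,119),(308,119)],.059); print(e.round(4).tolist())
print(plane(C,[(201,147),(313.6,147)],.133).round(4).tolist(),plane(C,[(201,147),(313.6,147)],.128).round(4).tolist())
E
```

```text
122 195 316 [[0.4884, 0.0048, 0.059], [0.4843, 0.0787, 0.059]]
126 192 319 [[0.4909, 0.003, 0.059], [0.4865, 0.0807, 0.059]]
132 191 321 [[0.4945, 0.0024, 0.059], [0.49, 0.0824, 0.059]]
[148, 151, 149, 148, 150, 150, 150, 145, 146, 147, 144, 143, 148, 149, 145, 146, 126, 69, 32, 23, 21, 24, 22, 22, 22, 22, 21, 21, 18, 19, 18, 18, 20, 20, 18, 18, 20, 18, 18, 18, 18, 26, 48, 83, 103, 105, 105, 104, 99, 97]
[[0.4863, 0.0108, 0.059], [0.4828, 0.0731, 0.059]]
[[0.4935, 0.0201, 0.133], [0.4911, 0.0645, 0.133]] [[0.4942, 0.0193, 0.128], [0.4916, 0.0654, 0.128]]
```

```bash
python3 -m handwheel '[{"translation":[-2,0,-10],"angular":[0,0.003,0.001],"fingers":40},{"translation":[-2,0,-20],"angular":[0,0.003,0.001],"fingers":40},{"translation":[-2,0,-30],"angular":[0,0.003,0.001],"fingers":40},{"translation":[-2,0,-36],"angular":[0,0.003,0.001],"fingers":40},{"translation":[-2,0,-36],"angular":[0,0.003,0.001],"fingers":40},{"translation":[-2,0,-36],"angular":[0,0.003,0.001],"fingers":40}]'
python3 -m handwheel '[{"translation":[0,0,-1],"angular":[0,0,0],"fingers":40},{"translation":[0,0,-2],"angular":[0,0,0],"fingers":40},{"translation":[0,0,-2],"angular":[0,0,0],"fingers":40}]'
python3 -m handwheel '[{"translation":[0,0,-1],"angular":[0,0,0],"fingers":40},{"translation":[0,0,-2],"angular":[0,0,0],"fingers":40},{"translation":[0,0,-2],"angular":[0,0,0],"fingers":40}]'
```

```text
time: 6.12
tcp_pos: [0.5448, 0.043, 0.0639]
tcp_rot: [-0.028, 1.0, -0.0, -0.001]
ft_force: [0.3, -0.5, -0.5]
opening: 0.0499
grip_force: 24.9
time: 6.37
tcp_pos: [0.5455, 0.0431, 0.0629]
tcp_rot: [-0.028, 1.0, -0.0, -0.0]
ft_force: [-0.5, -0.1, -1.5]
opening: 0.0502
grip_force: 24.9
time: 6.62
tcp_pos: [0.5452, 0.0431, 0.0607]
tcp_rot: [-0.028, 1.0, -0.0, -0.001]
ft_force: [-0.2, 0.1, -1.1]
opening: 0.0501
grip_force: 24.9
```

```bash
for i in 1; do python3 -m handwheel '[{"translation":[0,0,-1],"angular":[0,0,0],"fingers":40},{"translation":[0,0,-1],"angular":[0,0,0],"fingers":40}]'; python3 -m handwheel '[{"translation":[0,0,-1],"angular":[0,0,0],"fingers":40},{"translation":[0,0,-1],"angular":[0,0,0],"fingers":40}]';python3 -m handwheel '[{"translation":[0,0,-1],"angular":[0,0,0],"fingers":40},{"translation":[0,0,-1],"angular":[0,0,0],"fingers":40}]'; done
```

```text
time: 6.78
tcp_pos: [0.5452, 0.0431, 0.0596]
tcp_rot: [-0.028, 1.0, -0.0, -0.001]
ft_force: [0.5, -0.6, -2.1]
opening: 0.0497
grip_force: 24.9
time: 6.95
tcp_pos: [0.5452, 0.0431, 0.0586]
tcp_rot: [-0.028, 1.0, -0.0, -0.001]
ft_force: [0.0, -0.4, -1.4]
opening: 0.0498
grip_force: 24.9
time: 7.12
tcp_pos: [0.5452, 0.0431, 0.0576]
tcp_rot: [-0.028, 1.0, -0.0, -0.001]
ft_force: [0.2, -0.1, -2.0]
opening: 0.0497
grip_force: 24.9
```

```bash
python3 -m handwheel '[{"translation":[0,0,-1],"angular":[0,0,0],"fingers":40},{"translation":[0,0,-1],"angular":[0,0,0],"fingers":40}]'; python3 -m handwheel '[{"translation":[0,0,-1],"angular":[0,0,0],"fingers":40},{"translation":[0,0,-1],"angular":[0,0,0],"fingers":40}]';python3 -m handwheel '[{"translation":[0,0,-1],"angular":[0,0,0],"fingers":40},{"translation":[0,0,-1],"angular":[0,0,0],"fingers":40}]'
```

```text
time: 7.28
tcp_pos: [0.5453, 0.0431, 0.0574]
tcp_rot: [-0.028, 1.0, -0.0, -0.001]
ft_force: [-1.9, 0.0, 5.3]
opening: 0.0502
grip_force: 24.9
time: 7.45
tcp_pos: [0.5455, 0.043, 0.0572]
tcp_rot: [-0.028, 1.0, 0.0, -0.001]
ft_force: [-2.7, -1.1, 9.3]
opening: 0.0498
grip_force: 24.9
time: 7.62
tcp_pos: [0.5457, 0.043, 0.057]
tcp_rot: [-0.028, 1.0, 0.0, -0.0]
ft_force: [-5.3, -0.9, 14.4]
opening: 0.05
grip_force: 25.0
```

```bash
python3 -m handwheel '[{"translation":[0,0,1],"angular":[0,0,0],"fingers":40},{"translation":[0,0,2.3],"angular":[0,0,0],"fingers":40},{"translation":[0,0,2.3],"angular":[0,0,0],"fingers":40}]'
python3 -m handwheel '[{"translation":[0,0,0],"angular":[0,0,0],"fingers":52},{"translation":[0,0,0],"angular":[0,0,0],"fingers":56},{"translation":[0,0,0],"angular":[0,0,0],"fingers":70},{"translation":[0,0,0],"angular":[0,0,0],"fingers":75},{"translation":[0,0,0],"angular":[0,0,0],"fingers":75},{"translation":[0,0,0],"angular":[0,0,0],"fingers":75},{"translation":[0,0,20],"angular":[0,0,0],"fingers":75},{"translation":[0,0,50],"angular":[0,0,0],"fingers":75},{"translation":[0,0,90],"angular":[0,0,0],"fingers":80},{"translation":[0,0,130],"angular":[0,0,0],"fingers":87}]'
python3 - <<'E'
from h import *
C=cam("top");im=cv2.imread("pics/top0.png");g=cv2.cvtColor(im,cv2.COLOR_BGR2HSV)
print(g[222,348],g[255,330])
m=((g[...,0]<20)&(g[...,1]>120)&(g[...,2]>140)).astype(np.uint8); m[:,:310]=0;m[:200]=0;m[275:]=0
n,l,s,c=cv2.connectedComponentsWithStats(m);k=1+s[1:,4].argmax();print(s[k])
cnt=max(cv2.findContours((l==k).astype(np.uint8),0,2)[0],key=cv2.contourArea)
q=cv2.approxPolyDP(cnt,2.5,True)[:,0];print(q.tolist());print(plane(C,q,.046).round(3).tolist())
E
```

```text
time: 7.87
tcp_pos: [0.5454, 0.0431, 0.0572]
tcp_rot: [-0.028, 1.0, -0.0, -0.0]
ft_force: [0.6, -0.2, -1.1]
opening: 0.0497
grip_force: 25.0
time: 8.7
tcp_pos: [0.5444, 0.043, 0.1878]
tcp_rot: [-0.028, 1.0, -0.0, -0.002]
ft_force: [0.7, 0.1, -0.0]
opening: 0.081
grip_force: 0.0
[ 16 118 214] [ 15 121 203]
[310 207  65  55 743]
[[374, 209], [343, 208], [346, 210], [335, 225], [310, 225], [334, 227], [330, 231], [310, 230], [310, 236], [332, 237], [314, 241], [329, 243], [322, 257], [331, 261], [360, 221], [360, 217], [350, 209]]
[[0.564, -0.304, 0.046], [0.565, -0.223, 0.046], [0.56, -0.231, 0.046], [0.52, -0.202, 0.046], [0.519, -0.137, 0.046], [0.515, -0.199, 0.046], [0.505, -0.189, 0.046], [0.506, -0.137, 0.046], [0.491, -0.137, 0.046], [0.489, -0.194, 0.046], [0.478, -0.147, 0.046], [0.474, -0.186, 0.046], [0.438, -0.168, 0.046], [0.429, -0.19, 0.046], [0.532, -0.266, 0.046], [0.543, -0.267, 0.046], [0.563, -0.241, 0.046]]
```

```bash
python3 - <<'E'
from h import *
goto([.525,-.233,.155],-30,0)
E
```

```text
dmm [ -19.4 -276.   -32.8] rv [-0.    -0.004 -0.58 ] deg 33.2
```

```bash
python3 -m handwheel '[{"translation":[-2,-30,0],"angular":[0,0,-0.07],"fingers":87},{"translation":[-5,-70,0],"angular":[0,0,-0.15],"fingers":87},{"translation":[-8,-110,0],"angular":[0,0,-0.24],"fingers":87},{"translation":[-11,-150,-8],"angular":[0,0,-0.32],"fingers":87},{"translation":[-14,-190,-16],"angular":[0,0,-0.41],"fingers":87},{"translation":[-17,-230,-24],"angular":[0,0,-0.49],"fingers":87},{"translation":[-19,-276,-33],"angular":[0,-0.004,-0.58],"fingers":87},{"translation":[-19,-276,-33],"angular":[0,-0.004,-0.58],"fingers":87},{"translation":[-19,-276,-33],"angular":[0,-0.004,-0.58],"fingers":87},{"translation":[-19,-276,-33],"angular":[0,-0.004,-0.58],"fingers":87}]'
python3 -m handwheel '[{"translation":[0,0,0],"angular":[0,0,0],"fingers":87},{"translation":[0,0,0],"angular":[0,0,0],"fingers":87}]'
python3 - <<'E'
from h import *
import pickle
st=bot.observe(); w=bot.get_image("wrist")[:,:,::-1]; cv2.imwrite("pics/w5.png",w);pickle.dump(st,open("w5.pkl","wb"))
t=bot.get_image("top")[:,:,::-1];s=bot.get_image("scene")[:,:,::-1]
cv2.imwrite("pics/t5.png",t);cv2.imwrite("pics/s5.png",s)
f=lambda im,x,y,w=80,h=60:cv2.resize(im[y:y+h,x:x+w],(400,300),interpolation=cv2.INTER_CUBIC)
cv2.imwrite("pics/m5.png",np.vstack([cv2.resize(w,(400,300)).repeat(1,0),])if 0 else np.hstack([cv2.resize(w,(400,300)),np.zeros((300,0,3),np.uint8)])if 0 else np.hstack([np.vstack([f(s,230,160),f(t,200,180)]),cv2.copyMakeBorder(cv2.resize(w[50:350,130:380],(400,480)),0,120,0,0,0)]))
E
```

```text
time: 9.53
tcp_pos: [0.5263, -0.2323, 0.1538]
tcp_rot: [0.259, 0.966, 0.0, 0.001]
ft_force: [0.0, -0.4, -0.6]
opening: 0.0871
grip_force: 0.0
time: 9.7
tcp_pos: [0.527, -0.2306, 0.1543]
tcp_rot: [0.257, 0.966, 0.001, 0.001]
ft_force: [-0.8, 0.0, -0.3]
opening: 0.0868
grip_force: 0.0
```

View pics/m5.png

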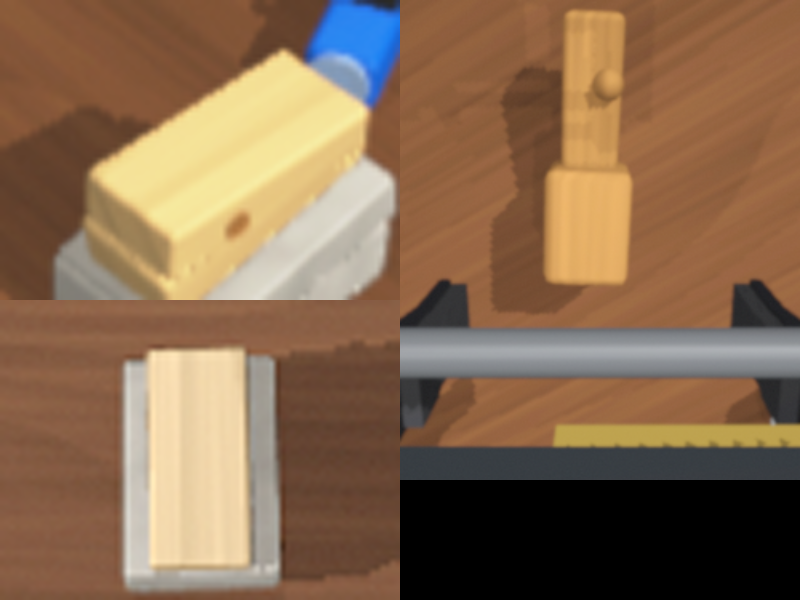

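```bash
python3 - <<'E'
from h import *
import pickle
st=pickle.load(open("w5.pkl","rb"));C=cam("wrist",st)
def px(m): m=np.array(m,float); return np.c_[130+(m[:,0]-400)*.625,50+m[:,1]*.625]
q=px([(545,167),(631,170),(627,283),(544.5,282)])
P=plane(C,q,.048);print(P.round(4).tolist(),P.mean(0).round(4),[np.linalg.norm(P[i]-P[i-1]).round(4) for i in range(4)])
d=(P[2]+P[3]-P[0]-P[1]);print("yaw",np.degrees(np.arctan2(d[1],d[0])))
e=P[0]-P[1]+P[3]-P[2];print("yaw y",np.degrees(np.arctan2(e[1],e[0]))-90)
t=plane(C,px([(565,12),(625,14)]),.03);d=P[:].mean(0)-t.mean(0);print("tail",t.round(4).tolist(),np.degrees(np.arctan2(d[1],d[0])),np.linalg.norm(d[:2]))
m=np.array([(147,350),(244,349),(249,566),(149,568)],float);u=np.c_[200+m[:,0]/5,180+(m[:,1]-300)/5]
W=plane(cam("top"),u,.088);print("wedge",W.round(4).tolist(),W.mean(0).round(4),[np.linalg.norm(W[i]-W[i-1]).round(4) for i in range(4)])
m=np.array([(122,360),(274,355),(280,590),(124,590)],float)
E
```

```text
[[0.4852, -0.2377, 0.048], [0.5084, -0.2004, 0.048], [0.5611, -0.232, 0.048], [0.5384, -0.2705, 0.048]] [ 0.5233 -0.2352  0.048 ] [np.float64(0.0625), np.float64(0.0439), np.float64(0.0615), np.float64(0.0447)]
yaw -31.27149398780623
yaw y -211.2069199423025
tail [[0.4245, -0.1909, 0.03], [0.4403, -0.1651, 0.03]] -32.16465883592636 0.1073705153402041
wedge [[0.5982, 0.0699, 0.088], [0.5998, 0.0213, 0.088], [0.4909, 0.0161, 0.088], [0.489, 0.0652, 0.088]] [0.5445 0.0431 0.088 ] [np.float64(0.1094), np.float64(0.0487), np.float64(0.1089), np.float64(0.0492)]
```

```bash
python3 - <<'E'
from h import *
goto([.5148,-.230,.012],-31.5,0)
E
```

```text
dmm [ -12.     1.5 -142.3] rv [ 0.     0.003 -0.029] deg 1.6
```

```bash
python3 -m handwheel '[{"translation":[-6,0.7,-30],"angular":[0,0.003,-0.029],"fingers":87},{"translation":[-12,1.5,-60],"angular":[0,0.003,-0.029],"fingers":87},{"translation":[-12,1.5,-85],"angular":[0,0.003,-0.029],"fingers":87},{"translation":[-12,1.5,-105],"angular":[0,0.003,-0.029],"fingers":87},{"translation":[-12,1.5,-120],"angular":[0,0.003,-0.029],"fingers":87},{"translation":[-12,1.5,-132],"angular":[0,0.003,-0.029],"fingers":87},{"translation":[-12,1.5,-140],"angular":[0,0.003,-0.029],"fingers":87},{"translation":[-12,1.5,-142],"angular":[0,0.003,-0.029],"fingers":87},{"translation":[-12,1.5,-142],"angular":[0,0.003,-0.029],"fingers":87}]'
python3 -m handwheel '[{"translation":[0,0,0],"angular":[0,0,0],"fingers":55},{"translation":[0,0,0],"angular":[0,0,0],"fingers":45},{"translation":[0,0,0],"angular":[0,0,0],"fingers":38},{"translation":[0,0,0],"angular":[0,0,0],"fingers":35},{"translation":[0,0,0],"angular":[0,0,0],"fingers":35},{"translation":[0,0,0],"angular":[0,0,0],"fingers":35},{"translation":[0,0,0],"angular":[0,0,0],"fingers":35},{"translation":[0,0,0],"angular":[0,0,0],"fingers":35}]' 30
```

```text
time: 10.6
tcp_pos: [0.5144, -0.2313, 0.012]
tcp_rot: [0.273, 0.962, -0.0, -0.0]
ft_force: [-1.2, -0.2, 0.1]
opening: 0.0868
grip_force: 0.0
time: 11.27
tcp_pos: [0.5143, -0.2314, 0.0121]
tcp_rot: [0.273, 0.962, -0.0, -0.0]
ft_force: [-0.7, 0.2, 1.2]
opening: 0.0458
grip_force: 30.0
```

```bash
python3 -m handwheel '[{"translation":[0,0,5],"angular":[0,0,0],"fingers":35},{"translation":[0,0,25],"angular":[0,0,0],"fingers":35},{"translation":[0,0,60],"angular":[0,0,0],"fingers":35},{"translation":[0,0,100],"angular":[0,0,0],"fingers":35},{"translation":[0,0,135],"angular":[0,0,0],"fingers":35},{"translation":[0,0,150],"angular":[0,0,0],"fingers":35},{"translation":[0,0,150],"angular":[0,0,0],"fingers":35}]'
python3 - <<'E'
from h import *
goto([.5348,.0426,.150],2.9,0)
E
```

```text
time: 11.85
tcp_pos: [0.5167, -0.2326, 0.1666]
tcp_rot: [0.273, 0.962, -0.001, 0.004]
ft_force: [0.2, -0.0, -0.9]
opening: 0.0459
grip_force: 30.0
dmm [ 18.1 275.2 -16.6] rv [0.001 0.009 0.604] deg 34.6
```

```bash
python3 -m handwheel '[{"translation":[2,30,0],"angular":[0,0,0.07],"fingers":35},{"translation":[5,70,0],"angular":[0,0,0.16],"fingers":35},{"translation":[8,110,-2],"angular":[0,0,0.25],"fingers":35},{"translation":[11,150,-4],"angular":[0,0,0.34],"fingers":35},{"translation":[13,190,-8],"angular":[0,0,0.43],"fingers":35},{"translation":[15,225,-12],"angular":[0,0,0.51],"fingers":35},{"translation":[17,255,-15],"angular":[0,0,0.57],"fingers":35},{"translation":[18,275,-17],"angular":[0,0.006,0.604],"fingers":35},{"translation":[18,275,-17],"angular":[0,0.006,0.604],"fingers":35},{"translation":[18,275,-17],"angular":[0,0.006,0.604],"fingers":35}]'
python3 -m handwheel '[{"translation":[0,0,0],"angular":[0,0,0],"fingers":35},{"translation":[0,0,0],"angular":[0,0,0],"fingers":35},{"translation":[0,0,0],"angular":[0,0,0],"fingers":35}]'
python3 - <<'E'
from h import *
goto([.5348,.0426,.120],2.9,0)
E
```

```text
time: 12.68
tcp_pos: [0.5311, 0.0448, 0.1434]
tcp_rot: [-0.027, 1.0, -0.001, -0.004]
ft_force: [0.6, -2.0, -0.8]
opening: 0.0458
grip_force: 30.0
time: 12.93
tcp_pos: [0.5321, 0.042, 0.1448]
tcp_rot: [-0.024, 1.0, -0.002, -0.003]
ft_force: [-0.1, 0.0, -0.8]
opening: 0.0457
grip_force: 30.0
dmm [  2.7   0.6 -24.8] rv [ 0.003 -0.006  0.002] deg 0.4
```

```bash
python3 -m handwheel '[{"translation":[2.7,0.6,-10],"angular":[0.003,-0.006,0.002],"fingers":35},{"translation":[2.7,0.6,-20],"angular":[0.003,-0.006,0.002],"fingers":35},{"translation":[2.7,0.6,-30],"angular":[0.003,-0.006,0.002],"fingers":35},{"translation":[2.7,0.6,-38],"angular":[0.003,-0.006,0.002],"fingers":35},{"translation":[2.7,0.6,-38],"angular":[0.003,-0.006,0.002],"fingers":35},{"translation":[2.7,0.6,-38],"angular":[0.003,-0.006,0.002],"fingers":35},{"translation":[2.7,0.6,-38],"angular":[0.003,-0.006,0.002],"fingers":35}]'
python3 - <<'E'
from h import *
goto([.5348,.0426,.102],2.9,0)
t=bot.get_image("top")[:,:,::-1];s=bot.get_image("scene")[:,:,::-1];w=bot.get_image("wrist")[:,:,::-1]
cv2.imwrite("pics/w6.png",w)
f=lambda im,x,y,w=80,h=60:cv2.resize(im[y:y+h,x:x+w],(400,300),interpolation=cv2.INTER_CUBIC)
cv2.imwrite("pics/m6.png",np.hstack([np.vstack([f(s,230,150),f(t,200,180)]),cv2.copyMakeBorder(cv2.resize(w[50:350,130:380],(400,480)),0,120,0,0,0)]))
E
```

```text
time: 13.52
tcp_pos: [0.5352, 0.0442, 0.1071]
tcp_rot: [-0.027, 1.0, 0.0, 0.0]
ft_force: [0.8, -1.0, -1.3]
opening: 0.0458
grip_force: 30.0
dmm [-0.4 -1.6 -5.1] rv [-0.     0.001 -0.003] deg 0.2
```

View pics/m6.png

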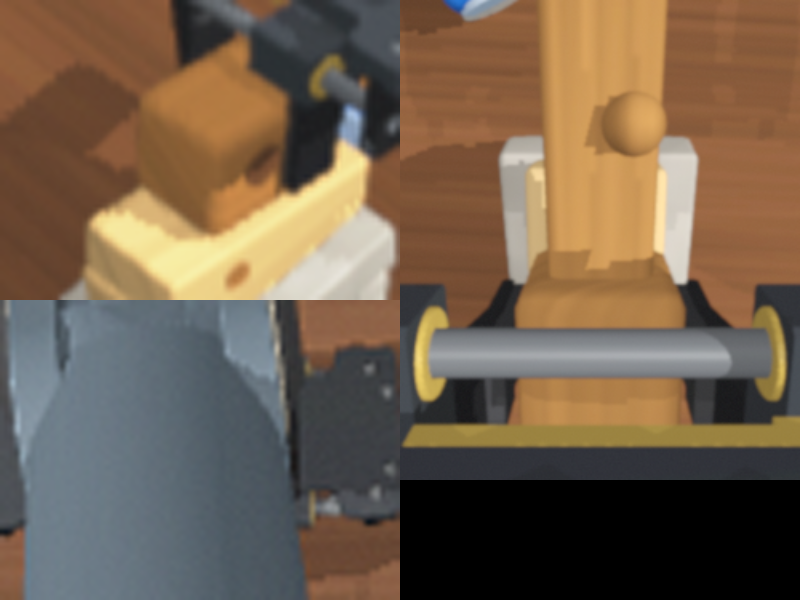

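```bash
python3 -m handwheel '[{"translation":[0,-1.5,-2],"angular":[0,0,0],"fingers":35},{"translation":[0,-1.5,-4],"angular":[0,0,0],"fingers":35},{"translation":[0,-1.5,-4],"angular":[0,0,0],"fingers":35}]'; python3 -m handwheel '[{"translation":[0,0,-1],"angular":[0,0,0],"fingers":35},{"translation":[0,0,-1],"angular":[0,0,0],"fingers":35}]'; python3 -m handwheel '[{"translation":[0,0,-1],"angular":[0,0,0],"fingers":35},{"translation":[0,0,-1],"angular":[0,0,0],"fingers":35}]'
```

```text
time: 13.92
tcp_pos: [0.5347, 0.0425, 0.1027]
tcp_rot: [-0.027, 1.0, 0.0, -0.0]
ft_force: [-0.6, -0.2, -1.0]
opening: 0.0462
grip_force: 30.0
time: 14.08
tcp_pos: [0.5348, 0.0427, 0.1018]
tcp_rot: [-0.027, 1.0, 0.0, 0.0]
ft_force: [-0.6, 0.3, -0.9]
opening: 0.0459
grip_force: 30.0
time: 14.25
tcp_pos: [0.5349, 0.0427, 0.1009]
tcp_rot: [-0.027, 1.0, 0.0, 0.0]
ft_force: [-0.7, -0.5, -0.0]
opening: 0.0456
grip_force: 30.0
```

```bash
python3 -m handwheel '[{"translation":[0,0,-0.7],"angular":[0,0,0],"fingers":35},{"translation":[0,0,-0.7],"angular":[0,0,0],"fingers":35}]'; python3 -m handwheel '[{"translation":[0,0,-0.7],"angular":[0,0,0],"fingers":35},{"translation":[0,0,-0.7],"angular":[0,0,0],"fingers":35}]'
```

```text
time: 14.42
tcp_pos: [0.535, 0.0427, 0.1004]
tcp_rot: [-0.027, 1.0, 0.0, 0.0]
ft_force: [0.6, -0.4, -0.4]
opening: 0.046
grip_force: 30.0
time: 14.58
tcp_pos: [0.535, 0.0427, 0.1004]
tcp_rot: [-0.027, 1.0, 0.0, 0.0]
ft_force: [-1.9, 0.4, 3.7]
opening: 0.0453
grip_force: 30.0
```

```bash
python3 -m handwheel '[{"translation":[0,0,0.3],"angular":[0,0,0],"fingers":46},{"translation":[0,0,0.3],"angular":[0,0,0],"fingers":48},{"translation":[0,0,0.3],"angular":[0,0,0],"fingers":52},{"translation":[0,0,0.3],"angular":[0,0,0],"fingers":62},{"translation":[0,0,0.3],"angular":[0,0,0],"fingers":70},{"translation":[0,0,0.3],"angular":[0,0,0],"fingers":75},{"translation":[0,0,0.3],"angular":[0,0,0],"fingers":75},{"translation":[0,0,0.3],"angular":[0,0,0],"fingers":75}]'
python3 -m handwheel '[{"translation":[0,0,15],"angular":[0,0,0],"fingers":78},{"translation":[0,0,40],"angular":[0,0,0],"fingers":80},{"translation":[0,0,80],"angular":[0,0,0],"fingers":80},{"translation":[0,0,110],"angular":[0,0,0],"fingers":80},{"translation":[-10,40,120],"angular":[0,0,0],"fingers":80},{"translation":[-20,80,120],"angular":[0,0,0],"fingers":80},{"translation":[-20,120,120],"angular":[0,0,0],"fingers":80},{"translation":[-20,160,120],"angular":[0,0,0],"fingers":80},{"translation":[-20,200,120],"angular":[0,0,0],"fingers":80},{"translation":[-20,200,120],"angular":[0,0,0],"fingers":80}]'
python3 - <<'E'
from h import *
t=bot.get_image("top")[:,:,::-1];s=bot.get_image("scene")[:,:,::-1]
f=lambda im,x,y,w=100,h=75:cv2.resize(im[y:y+h,x:x+w],(800,600)if 0 else (400,300),interpolation=cv2.INTER_CUBIC)
cv2.imwrite("pics/m7.png",np.vstack([np.hstack([f(s,225,150),f(t,200,180)]),np.hstack([cv2.resize(s,(400,300)),cv2.resize(t,(400,300))])]))
E
```

```text
time: 15.25
tcp_pos: [0.535, 0.0427, 0.0999]
tcp_rot: [-0.027, 1.0, 0.0, 0.0]
ft_force: [0.4, 0.4, 0.3]
opening: 0.0728
grip_force: 0.0
time: 16.08
tcp_pos: [0.5128, 0.253, 0.2201]
tcp_rot: [-0.033, 0.999, 0.003, 0.0]
ft_force: [0.2, 1.2, 0.5]
opening: 0.0799
grip_force: 0.0
```

View pics/m7.png

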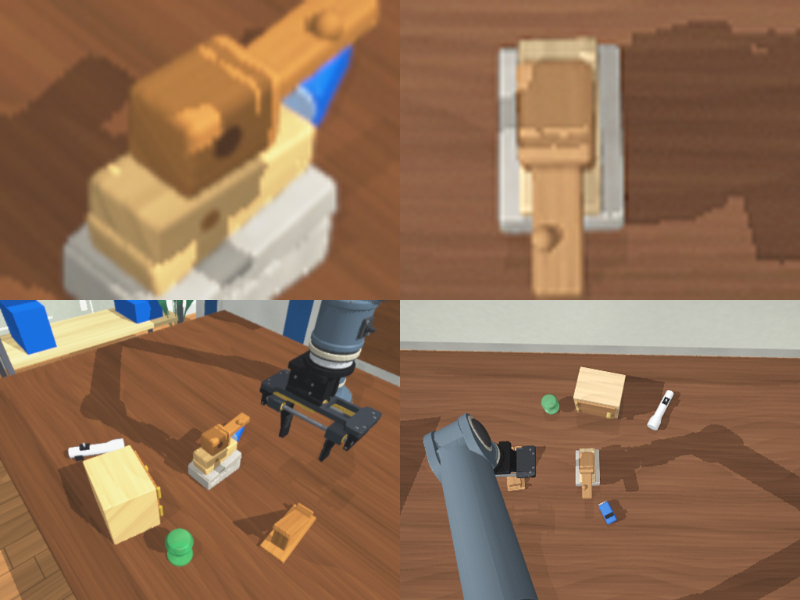

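```bash
python3 - <<'E'
from h import *
print(plane(cam("top"),[(200+122/4,180+59/4),(200+194/4,180+61/4)],.136).round(4).tolist())
E
python3 -m handwheel '[{"translation":[0,0,0],"angular":[0,0,0],"fingers":80},{"translation":[0,0,0],"angular":[0,0,0],"fingers":80},{"translation":[0,0,0],"angular":[0,0,0],"fingers":80},{"translation":[0,0,0],"angular":[0,0,0],"fingers":80},{"translation":[0,0,0],"angular":[0,0,0],"fingers":80}]'
```

```text
[[0.5772, 0.0633, 0.136], [0.5769, 0.0204, 0.136]]
time: 16.6
tcp_pos: [0.5152, 0.2417, 0.2201]
tcp_rot: [-0.026, 1.0, 0.0, 0.0]
ft_force: [0.5, 0.0, -0.5]
opening: 0.0796
grip_force: 0.0
```

Front edge x is 0.577, so the block's centre is at about (0.545, 0.042), over the wedge's centre.

```bash
python3 -c "
from rig import bot
print(bot.finish_job())"
```

```text
the job is handed in; nothing more can be done
None
```

The cairn is rebuilt and handed in at about 17 s: the wedge lies on the stone with its thick end over the low end, the knot stands within about 2 mm of the middle of its top with the tail hanging free, and in the last pictures the stack stood by itself with the gripper well clear and nothing else looked moved.

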